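# Unload the leaf drill jig and show the plate to the inspection camera

### The arm

A 7-joint arm with a two-finger parallel gripper is mounted at the origin on a cart in front of the work surface, level with it; the furniture and walls round the work are solid. World frame = base frame: x ahead of the robot, y to its left, z up, the work surface at z = 0. Lengths are in m, angles in rad, forces in N, time in s.
With the tool pointing down it reaches from about 0.35 to 0.775 m from the base axis. Payload 3.1 kg.
Tool frame: the origin (TCP) lies at the very end of the fingers, on their centre line; the grasp point (between the pads) lies 19 mm behind it; z points along the fingers, y is the line along which they close (so a half turn about z gives the same grasp; the last joint's range is limited). The gripper opens to 85 mm and grips with 20 to 120 N. Pads are 22 mm wide; open, the fingers measure 114 mm over their backs; the gripper's body (76 mm by 85 mm) begins 54 mm behind the grasp point. The pads swing forward as they close: fully open they stand 13 mm farther back than shut.
Start: joints at [-0.042, 0.311, 0.014, 1.512, -0.004, 1.319, -0.027], TCP at [0.55, 0, 0.231] pointing down, gripper open.
Joint ranges: [-2.7, 2.7], [-0.3, 1.91], [-1.27, 1.3], [0.12, 2.57], [-1.44, 4.58], [0.2, 2.03], [-3.05, 3.05]. Speed limits (rad/s): [2.79, 2.79, 3.14, 3.14, 3.14, 3.14, 3.14].

### API

Orientations are given as a 3x3 rotation matrix whose columns are the frame's x, y, z axes.
In Python, from bench import manip, camera, camera_model, order gives the robot as it stands. Calls block until the motion is done:
- manip.movep(position, orientation): joint-space move of the TCP to a pose.
- manip.movel(position, max_speed=0.15, orientation=None, contact_N=None): straight line of the TCP; orientation=None keeps the orientation; max_speed is the mean speed in m/s. With contact_N (N) it stops when the force on the tool has changed by that much, and returns True; else False.
- manip.set_joints(angles): joint-space move.
- manip.grip(opening): finger opening in m; the grip force is fixed at half the most; returns when the fingers have stopped.
- manip.dwell(seconds).
- manip.inverse_kinematics(position, orientation): joint angles nearest the present ones, or None.
- camera(name): name is "scene" or "side" or "wrist"; returns (picture, depth): 480x640x3 uint8, red, green, blue; 480x640 float32, m along the optical axis (not along the pixel's ray), 0 where there is no reading.
- camera_model(name): a dict with "mtx" (3x3 intrinsics, pixels), "dist_coeffs" ([k1, k2, p1, p2, k3] as OpenCV has them; the pictures are not rectified), "pose" (4x4, takes a point from camera to world coordinates). Camera axes: x right, y down, z forward; pixel columns grow to the right and rows downward; lengths in m; the calibration is good to about 2 mm. A picture is of the moment at which its call begins: read the wrist's pose just before it. camera_model takes no time and is no camera call; for the wrist camera it gives the pose at the moment of the call.
A pose or a line that the arm cannot do raises manip.IKError and nothing moves.
- order.sign_off(): hands the job in; it is judged then, once.
Readings, each from a call of its own:
- manip.get_time_s(): time.
- manip.get_joint_positions(): joint angles.
- manip.get_joint_vel(): joint speeds.
- manip.get_joint_torque(): joint torques, N m.
- manip.get_tool_pos(): TCP position.
- manip.get_ee_rot(): TCP orientation.
- manip.get_wrist_force(): force on the tool from outside, world axes, zero at the start.
- manip.get_ft_torque(): the same for the moment, N m.
- manip.get_width(): finger opening in m.
- manip.get_gripper_force(): force on a finger pad.
Only numpy, scipy, OpenCV 4.12 (cv2) and the standard library are available. Lean on these libraries where they do the work, as an engineer would, in place of code of your own. Each camera call takes 0.05 s, during which the arm holds its last target. There are 200 camera calls.

### The job

The plate in the drill jig is finished: pull the drop pin and put it fully home in the empty hole of the wooden tool block, then swing the jig's hinged leaf right back, lift the plate out and show its underside, where the drill broke through, to the upward-looking inspection camera. Hold the plate centred on the lens and square to it, about 10 cm in front of it, with its long side across the picture (along the camera's tilt axle), and finish while holding it there still in the gripper. Do not drop the plate, do not touch the camera, and leave the other things on the bench where they are.

Things in the scene. Friction and masses are not known exactly. Their poses are not given: they have to be found in the camera images.
- jig: Fixed drill jig. Origin on the bench, z up, x towards the hinge. Base 140 x 104 mm (x -62 to +78), 16 mm thick. The plate lies on rest buttons 24 mm above the bench, centre at x = -3, y = 0, long side along x, with about 1.4 mm play between dowels (tops at 36 mm; the middle of both long sides is free for fingers, 40 mm along x) and a front post (top 42 mm). Hinge lugs at x = +62, 58 mm high.
- leaf (a joint): Hinge of the leaf that covers the plate, rad: 0 shut, 2.2 laid back on its stop. It swings up and over towards the jig's +x, no latch, about 2.5 N at the grip; let go before upright (1.57) it falls shut, beyond about 1.85 it falls back onto its stop. Leaf 350 g, 56 mm wide, 10 mm thick, upper side when shut 52.5 mm above the bench; two bushing collars 25 mm across, tops at 56.5 mm, at x = -29 and +23 in the jig.
- leaf_hinge (a point): Point on the hinge line in the middle of the leaf's width, 48 mm above the bench; axes as the jig's.
- leaf_grip (a point): Centre of the black cross grip, a cylinder 24 mm across and 28 mm long along the jig's y, at the end of a 9 mm stem on the leaf's free edge, 142 mm from the hinge line; shut it is 48 mm above the bench with nothing but bench below it. Gripped on its two flat ends it can turn between the fingers as the leaf swings.
- pin: Loose steel drop pin, 76 mm long, 90 g. Origin at the centre of the shank's lower end, z up. Shank 11 mm across with a bevelled end, 36 mm long; then a collar 22 mm across, 4 mm thick; then a knurled grip 20 mm across, 36 mm long. It starts upright in the leaf's bushing on the grip side, its collar on the bushing, its shank through the plate's bore (holes 16 mm), origin 20.5 mm above the bench.
- plate: Loose aluminium link plate 80 x 44 x 18 mm, 120 to 220 g, with two 16 mm bores 26 mm either side of its centre and a slot between them. Origin at the centre of its underside; x along its long side, z up out of its upper side.
- tool_block: Fixed wooden tool block 62 x 140 x 48 mm (x, y, z), origin at the centre of its underside, z up. Three holes along y: the one at y = +46 mm is empty; a wooden-handled tool (46 mm above the block) stands in the middle one and a steel punch (44 mm above the block) in the one at y = -46.
- free_hole (a point): Centre of the mouth of the empty hole, 48 mm above the bench; 16 mm across with a 2.5 mm bevel, 40 mm deep; axes as the tool block's. With the pin home its collar lies on the block.
- camera: Fixed inspection camera: aluminium foot 110 x 100 mm, two cheeks 36 mm deep and 74 mm high, 74 mm apart, with black knobs, and between them the head, tilted 25 degrees from straight up towards the foot's -x. Origin at the centre of the foot's underside, z up, y along the tilt axle. Nothing of it is higher than 125 mm above the bench.
- lens (a point): Centre of the lens front, in the round ring light 64 mm across on top of the camera head. z is the viewing direction, out of the lens (up, leaning 25 degrees towards the camera's -x); y is the long direction of the picture, level, along the tilt axle.
- oil_bottle: Bystander: red bottle 48 mm across, 130 mm high; origin under its centre.
- paint_brush: Bystander: flat brush 168 x 50 x 14 mm, lying; origin under its centre.
- pliers: Bystander: pliers 190 x 56 x 14 mm, lying; origin under their centre.
- spanner: Bystander: spanner 29 x 177 x 10 mm, lying; origin under its centre.

How it is judged:
By the outcome, as a careful person would: the job done as asked, in the order asked, and still so for the second after the job is handed in, while the arm keeps its last pose, push and grip.
It also fails if it takes over 64 s, if anything falls off the work surface, if the arm or the gripper's body presses on something with over 40 N, if the wrist force passes 120 N, or if a joint passes its speed limit or range.

## Working session

There is one attempt and no reset: what is moved stays moved. The work goes in short steps, each a Python script; the robot and the scene stay as the last script left them, time stands still between calls to the robot, and variables do not carry over. Pictures are saved under pics/ and viewed, at most 12 in all, crops included, and the job is handed in when it is done.

```bash
mkdir -p pics; ls
cat > h.py <<'E'
import numpy as np, cv2
from bench import manip, camera, camera_model, order
def snap(name):
    m=camera_model(name); p,d=camera(name)
    np.savez('pics/%s.npz'%name,p=p,d=d,K=m['mtx'],D=np.array(m['dist_coeffs'],float),T=m['pose'])
    return p,d,m
def load(name):
    return np.load('pics/%s.npz'%name)
def cloud(f):
    d=f['d'];h,w=d.shape
    u,v=np.meshgrid(np.arange(w),np.arange(h))
    n=cv2.undistortPoints(np.stack([u,v],-1).reshape(-1,1,2).astype(float),f['K'],f['D']).reshape(h,w,2)
    P=np.dstack([n*d[...,None],d])
    W=P@f['T'][:3,:3].T+f['T'][:3,3]
    W[d==0]=np.nan
    return W
def ray_z(f,u,v,z):
    n=cv2.undistortPoints(np.array([[[u,v]]],float),f['K'],f['D'])[0,0]
    r=f['T'][:3,:3]@np.array([n[0],n[1],1]); o=f['T'][:3,3]
    return o+r*(z-o[2])/r[2]
E
python3 - <<'E'
from h import *
for n in ['scene','side']:
    p,d,m=snap(n); cv2.imwrite('pics/%s0.png'%n,p[...,::-1]); print(n,np.round(m['pose'],3).tolist(),np.round(m['mtx'],1).tolist())
E
```

```text
pics
scene [[0.652, -0.629, 0.423, -0.015], [-0.758, -0.547, 0.356, -0.585], [0.008, -0.553, -0.833, 1.232], [0.0, 0.0, 0.0, 1.0]] [[551.5, 0.0, 320.6], [0.0, 551.5, 232.0], [0.0, 0.0, 1.0]]
side [[0.864, 0.427, -0.267, 0.948], [0.503, -0.722, 0.474, -0.752], [0.01, -0.544, -0.839, 1.242], [0.0, 0.0, 0.0, 1.0]] [[477.3, 0.0, 315.8], [0.0, 477.3, 237.6], [0.0, 0.0, 1.0]]
```

View pics/scene0.png

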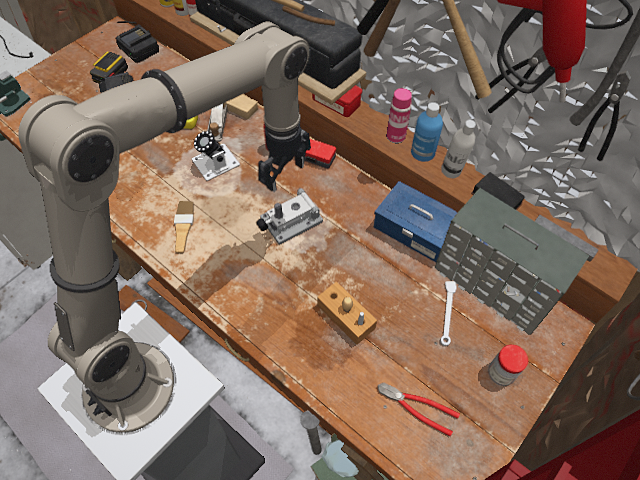

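View pics/side0.png

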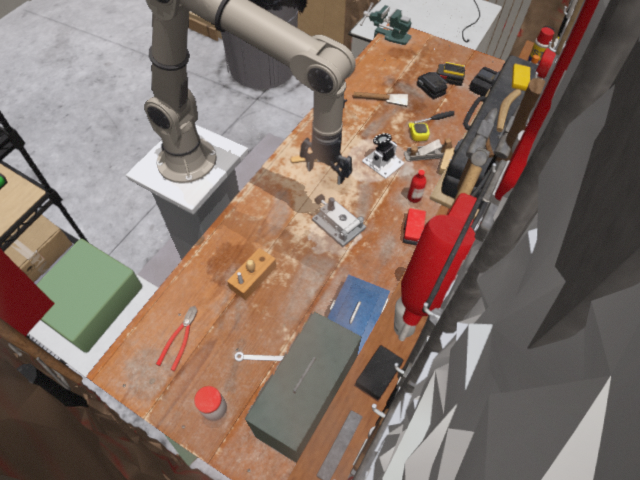

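The scene view shows the jig at about (290,215) with its grip at (263,224). The block is at (347,310) with its empty hole at about (333,294), and the camera is at (212,150). In the side view the bottle is at (417,185). I'll enlarge these next.

Run:
```python
from h import *
s=load('scene');e=load('side')
def crop(f,u,v,k=5):
    w,h=400//k,300//k
    c=cv2.resize(f['p'][v-h//2:v+h//2,u-w//2:u+w//2],(400,300),interpolation=cv2.INTER_CUBIC); return c
im=np.vstack([np.hstack([crop(s,290,214),crop(s,347,312)]),np.hstack([crop(s,215,155),crop(e,382,155)])])
cv2.imwrite('pics/c1.png',im[...,::-1])
for n,u,v in [('jig',290,212),('block',347,305),('cam',215,155)]: print(n,np.round(cloud(s)[v,u],3), np.round(ray_z(s,u,v,.05),3))
print(np.round(cloud(e)[185,417],3))
```

```text
jig [0.581 0.022 0.05 ] [0.581 0.022 0.05 ]
block [ 0.455 -0.272  0.085] [ 0.469 -0.262  0.05 ]
cam [0.576 0.301 0.073] [0.588 0.318 0.05 ]
[0.756 0.228 0.091]
```

View pics/c1.png

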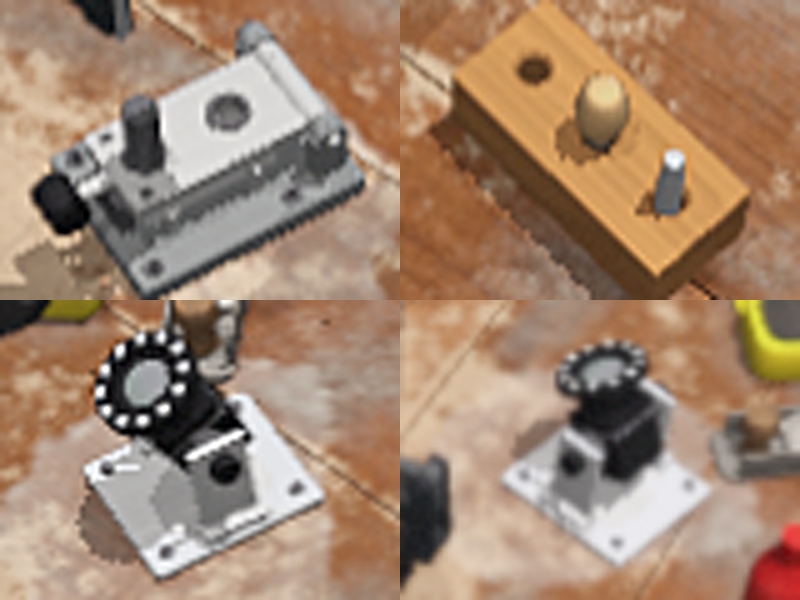

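Jig: grip at the left end at scene (263,224), hinge at the upper right. Block: empty hole at crop (535,68), which is scene (334,296). Camera: lens at crop (148,380), which is scene (205,141), leaning towards the robot's side. Next are wrist views over the jig, block and camera.

Run:
```python
from h import *
t=manip.get_time_s()
p,d,m=snap('wrist'); T=m['pose']
R=manip.get_ee_rot();tp=np.array(manip.get_tool_pos())
print(np.round(R,3).tolist(), tp, manip.get_width())
print('cam in tool',np.round(np.array(R).T@(T[:3,3]-tp),3),np.round(np.array(R).T@T[:3,:3],3).tolist(),np.round(m['mtx'],1).tolist())
np.savez('pics/w1.npz',**load('wrist'))
D=np.array([[0,1,0],[1,0,0],[0,0,-1.]]); 
R=np.array(R)
manip.movep([.53,.0,.34],R)
snap('wrist'); np.savez('pics/w2.npz',**load('wrist'))
a=np.load('pics/w1.npz')['p'];b=np.load('pics/w2.npz')['p']
cv2.imwrite('pics/w12.png',np.hstack([cv2.resize(a,(400,300),interpolation=cv2.INTER_AREA),cv2.resize(b,(400,300),interpolation=cv2.INTER_AREA)])[...,::-1])
print(manip.get_time_s()-t,t)
```

```text
[[-0.0, 1.0, -0.002], [1.0, 0.0, -0.0], [-0.0, -0.002, -1.0]] [5.49452106e-01 1.64877848e-06 2.30468858e-01] 0.085631487549494
cam in tool [ 0.086  0.001 -0.143] [[0.001, -0.945, -0.326], [1.0, 0.001, 0.001], [-0.001, -0.326, 0.945]] [[330.4, 0.0, 323.6], [0.0, 330.4, 233.8], [0.0, 0.0, 1.0]]
0.6167 0.1
```

View pics/w12.png

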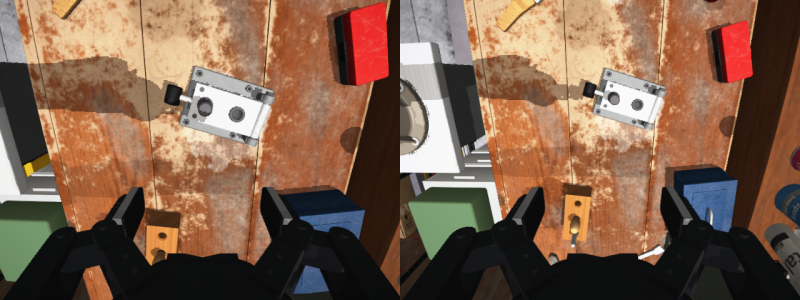

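Both wrist views show the jig cleanly: grip at about (345,190) full-res in w1, hinge to the right, and the block's hole at (1150-800, 408) in w2. I'll fit the poses from depth and take a wrist view over the camera.

```bash
cat > fit.py <<'E'
from h import *
def sel(f,c,r,z0,z1):
    W=cloud(f).reshape(-1,3); k=(np.hypot(W[:,0]-c[0],W[:,1]-c[1])<r)&(W[:,2]>z0)&(W[:,2]<z1); return W[k]
def rect(P):
    c,s,a=cv2.minAreaRect((P[:,:2]*1000).astype(np.float32)); return np.round(c,1),np.round(s,1),round(a,2),len(P),round(float(np.median(P[:,2])),4)
E
python3 - <<'E'
from fit import *
R=np.array(manip.get_ee_rot())
manip.movep([.52,.27,.33],R)
snap('wrist'); np.savez('pics/w3.npz',**load('wrist'))
w1=np.load('pics/w1.npz');w2=np.load('pics/w2.npz');w3=np.load('pics/w3.npz');s=load('scene')
for n,f in [('w1',w1),('w2',w2),('s',s)]:
    print(n,'base',rect(sel(f,(.58,.02),.12,.011,.021)),'leaf',rect(sel(f,(.585,.02),.1,.049,.055)),'pin',np.round(sel(f,(.56,.02),.06,.09,.105).mean(0),4))
    print(n,'block',rect(sel(f,(.46,-.26),.1,.044,.052)))
for n,f in [('w3',w3),('s',s)]:
    print(n,'foot',rect(sel(f,(.59,.31),.1,.005,.02)), 'top',rect(sel(f,(.59,.31),.1,.09,.13)),sel(f,(.59,.31),.1,.09,.13).max(0))
im=np.zeros((480,800,3),np.uint8)
a=w1['p'][110:310,320:570]; im[:320,:400]=cv2.resize(a,(400,320),interpolation=cv2.INTER_CUBIC)
im[:300,400:]=cv2.resize(w3['p'],(400,300),interpolation=cv2.INTER_AREA)
cv2.imwrite('pics/c2.png',im[...,::-1])
E
```

```text
w1 base (array([589. ,  32.8]), array([103.9, 139. ]), 73.55, 4864, 0.0162) leaf (array([572.8,  38.8]), array([ 90.9, 163.8]), 73.4, 5890, 0.0527) pin [0.554  0.0434 0.0962]
w1 block (array([ 466.9, -244.1]), array([108.5,  63. ]), 82.9, 2339, 0.0477)
w2 base (array([589.5,  33. ]), array([103.8, 139.7]), 73.69, 3067, 0.0162) leaf (array([572.9,  38.5]), array([ 90.7, 163.6]), 73.72, 3403, 0.0528) pin [0.5538 0.0435 0.0962]
w2 block (array([ 464.4, -261.3]), array([142.7,  62.4]), 83.18, 2321, 0.0477)
s base (array([587. ,  23.8]), array([104.1, 140.6]), 72.47, 531, 0.0142) leaf (array([570.2,  33.6]), array([ 91. , 160.3]), 72.66, 527, 0.0514) pin [0.5506 0.0367 0.0939]
s block (array([ 464.3, -265.1]), array([141.7,  64.2]), 83.81, 1043, 0.0471)
w3 foot (array([596.8, 341.5]), array([ 99. , 110.8]), 74.73, 2588, 0.0083) top (array([577.2, 345.9]), array([62.4, 60.2]), 49.84, 2873, 0.1048) [0.6081135  0.37745504 0.12047622]
s foot (array([595.9, 327.1]), array([143.2, 147.3]), 52.59, 414, 0.0073) top (array([576.8, 341.3]), array([61.3, 64.2]), 29.6, 342, 0.1021) [0.6067197  0.37769596 0.11889877]
```

View pics/c2.png

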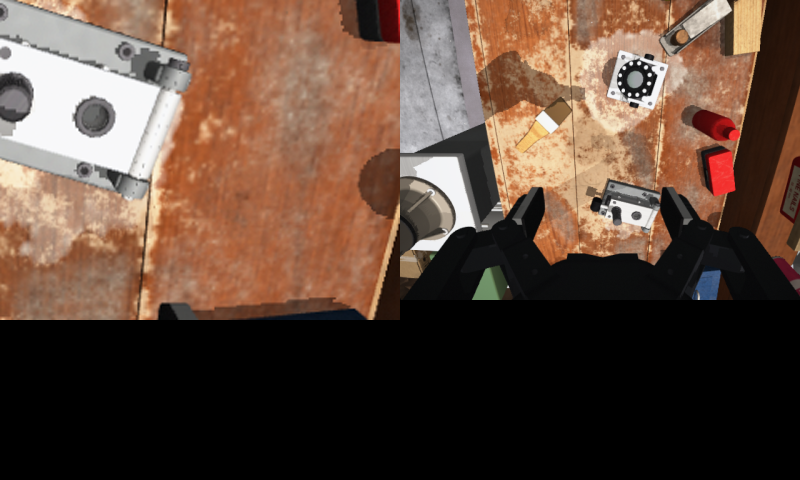

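The jig, block and camera fits are consistent: jig yaw is about -16.4°, the camera foot's x axis about -15.3°, and the predicted pin position agrees with the one seen. Next: fit the lens, pull the pin, carry it over the hole and look.

```bash
cat >> h.py <<'E'
def yaw(a): c,s=np.cos(a),np.sin(a); return np.array([[c,-s,0],[s,c,0],[0,0,1.]])
RJ=yaw(np.radians(-16.4)); J=np.array([.5815,.0352,0])
RB=yaw(np.radians(83.1-90)); B=np.array([.4644,-.2613,0])
RC=yaw(np.radians(-15.3)); C=np.array([.5968,.3415,0])
def jig(x,y,z): return J+RJ@[x,y,z]
def tool(x,y): return np.column_stack([x,y,np.cross(x,y)])
E
python3 - <<'E'
from fit import *
w3=np.load('pics/w3.npz');w1=np.load('pics/w1.npz')
P=sel(w3,C[:2],.1,.085,.13); zl=RC@np.array([-np.sin(np.radians(25)),0,np.cos(np.radians(25))])
h=P@zl; print('h percentiles',np.percentile(h,[5,25,50,75,95,99]))
F=P[h>np.percentile(h,95)-.012]; xl=np.cross(RC[:,1],zl)
q=np.c_[F@xl,F@RC[:,1]]; (c,s,a)=cv2.minAreaRect((q*1000).astype(np.float32)); print('ring',c,s,a)
hh=np.median(F@zl); L=xl*c[0]/1000+RC[:,1]*c[1]/1000+zl*hh; print('lens',L)
A=np.c_[F[:,:2],np.ones(len(F))]; n=np.linalg.lstsq(A,F[:,2],rcond=None)[0]; nn=np.array([-n[0],-n[1],1]);print('normal',nn/np.linalg.norm(nn),'model',zl)
print('L in cam',RC.T@(L-C))
G=sel(w1,(.57,.03),.14,.03,.07); g=(G-J)@RJ; 
H,_=np.histogram(g[np.abs(g[:,1])<.02][:,0],np.arange(-.1,-.04,.004)); print(H)
H,_=np.histogram(g[np.abs(np.abs(g[:,1])-.022)<.004][:,0],np.arange(-.1,-.04,.004)); print(H)
# pull pin
x=RB[:,1]; y=RB[:,0]; R=tool(x,y); p=jig(-.029,0,0)
manip.grip(.05)
manip.movep(p+[0,0,.16],R); manip.movel(p+[0,0,.066])
manip.grip(0); print('w',manip.get_width(),manip.get_gripper_force())
manip.movel(p+[0,0,.19]); print('w',manip.get_width(),manip.get_wrist_force())
hole=B+RB@[0,.046,0]; print('hole',hole)
manip.movep(hole+[0,0,.16],R)
p,d,m=snap('wrist');np.savez('pics/w4.npz',**load('wrist'))
cv2.imwrite('pics/w4.png',p[...,::-1]); print(manip.get_tool_pos(),manip.get_time_s())
E
```

```text
h percentiles [-0.10519702 -0.10352111 -0.1012647  -0.100264   -0.09911661 -0.09844302]
ring (465.7486267089844, 486.24884033203125) (63.2791748046875, 62.76576232910156) 15.255575180053711
lens [0.57673788 0.34633838 0.10505792]
normal [-0.39579439  0.11087376  0.91162153] model [-0.40763958  0.11151757  0.90630779]
L in cam [-0.02062778 -0.00062695  0.10505792]
[  0   0  76 120 131 137 138 141  48  38  38  83 141 173]
[ 0  0  0  0  0  0  0  0  0  0  0  0 25 68]
w 0.018415108286123232 58.44977259635925
w 0.018280107694947288 [-0.00748975  0.57568    -0.30522783]
hole [ 0.46992629 -0.21563316  0.        ]
[ 0.47133703 -0.21311246  0.15999042] 6.6083
```

View pics/w4.png

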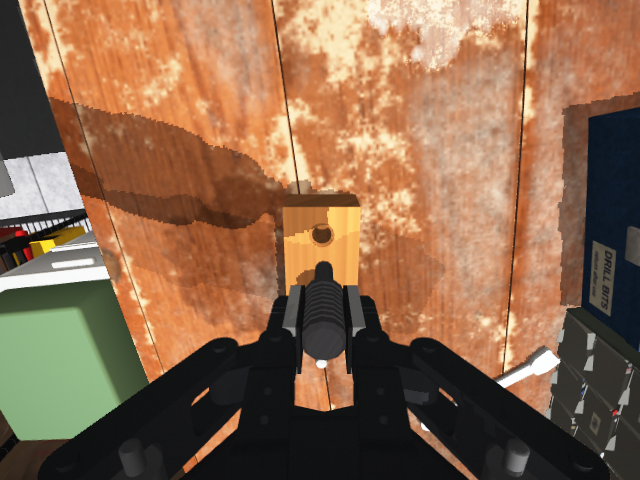

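The pin is held upright, with its grip at (323,330) and shank tip at about (324,265). The hole mouth is at about (321,235) and the block is straight in view. I'll compare the hole with the projected tip.

Run:
```python
from h import *
f=np.load('pics/w4.npz')
def proj(P):
    T=np.linalg.inv(f['T']);r,_=cv2.Rodrigues(T[:3,:3]); return cv2.projectPoints(np.array(P,float).reshape(-1,3),r,T[:3,3],f['K'],f['D'])[0].reshape(-1,2).round(1)
t=np.array([.47134,-.21311,.15999])
print('tip,collar,top',proj([t-[0,0,.0455],t-[0,0,.0095],t+[0,0,.0305]]))
im=cv2.cvtColor(f['p'],cv2.COLOR_RGB2GRAY)[215:255,295:350]
print('hole ray',ray_z(f,321,235,.048))
k=cv2.connectedComponentsWithStats((im<75).astype(np.uint8)); print(k[2],k[3]+[295,215])
print(manip.get_tool_pos(),np.round(manip.get_ee_rot(),4).tolist())
im=cv2.resize(f['p'][205:375,220:430],(800,648))[:600]; cv2.imwrite('pics/c4.png',im[...,::-1])
```

```text
tip,collar,top [[322.2 265.4]
 [322.  294.1]
 [321.6 342.7]]
hole ray [ 0.46984617 -0.21596819  0.048     ]
[[   0    0   55   40 1984]
 [  18   13   18   15  216]] [[322.06199597 234.44455645]
 [321.43055556 235.00925926]]
[ 0.47133703 -0.21311246  0.15999042] [[0.116, 0.9932, 0.0009], [0.9932, -0.116, 0.0014], [0.0015, 0.0007, -1.0]]
```

View pics/c4.png

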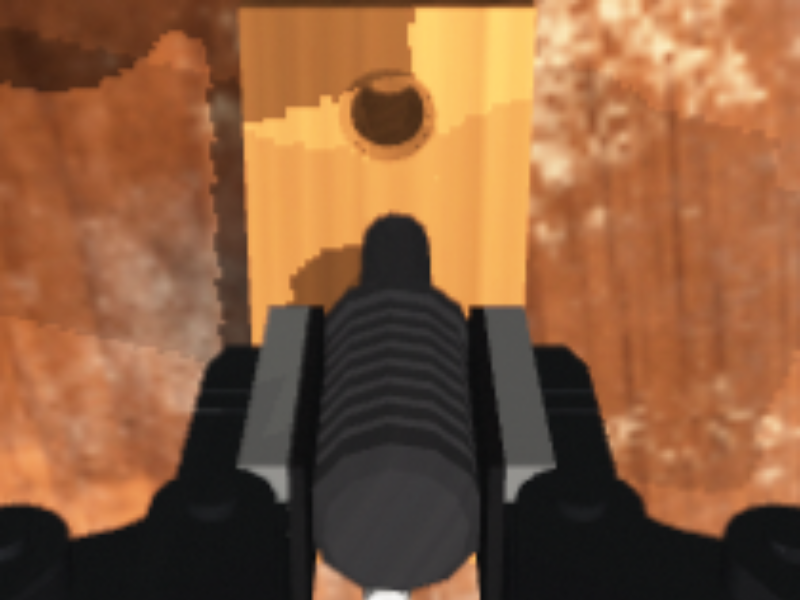

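The tip and hole agree to within 1-2 mm after correction. Inserting now.

Run:
```python
from h import *
g=np.array([.4693,-.2153])
manip.movel([*g,.14]); manip.dwell(.3); print(manip.get_tool_pos())
e=g-np.array(manip.get_tool_pos())[:2]; c=g+e; manip.movel([*c,.118]);
print(manip.get_tool_pos())
hit=manip.movel([*c,.054],max_speed=.04,contact_N=6); print(hit,manip.get_tool_pos(),manip.get_wrist_force(),manip.get_time_s())
```

```text
[ 0.46988412 -0.2153877   0.14071419]
[ 0.46786695 -0.21492491  0.11746248]
True [ 0.46856    -0.21516823  0.05891829] [0.25431884 0.26480632 4.86211635] 8.825
```

Contact came right at the expected collar height. Release, back off, and check.

Run:
```python
from h import *
manip.dwell(.2); print(manip.get_tool_pos())
manip.grip(.045); t=np.array(manip.get_tool_pos()); manip.movel([t[0],t[1],.17]); manip.dwell(.2)
p,d,m=snap('wrist'); f=load('wrist'); np.savez('pics/w5.npz',**f)
from fit import sel
P=sel(f,(.4698,-.2158),.03,.07,.12); print('top',np.percentile(P[:,2],[50,90,99]),P[P[:,2]>.085].mean(0))
cv2.imwrite('pics/w5.png',cv2.resize(p[205:375,220:430],(600,486))[...,::-1]); print(manip.get_time_s())
```

```text
[ 0.46852865 -0.2151563   0.0589104 ]
top [0.08743092 0.08858595 0.08931949] [ 0.46941741 -0.21528036  0.08763795]
10.55
```

View pics/w5.png

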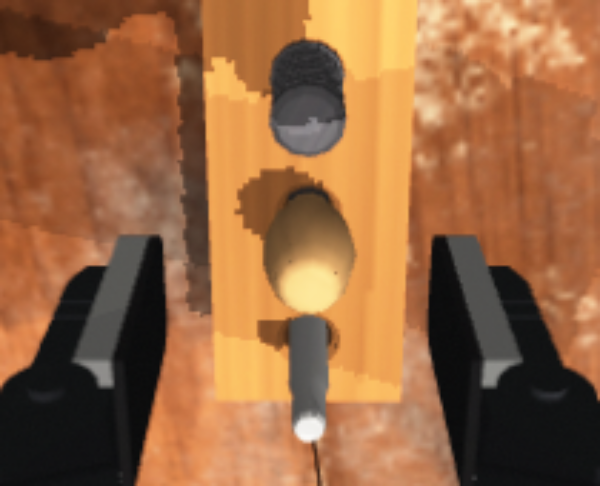

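The pin is home: its top is at 88 mm as expected and its collar is on the block. Now the leaf, swung along an arc with the tool tilting progressively.

Run:
```python
from h import *
def pose(th,d=.014):
    phi=.45*th/2.1; z=RJ@[np.sin(phi),0,-np.cos(phi)]; y=RJ[:,1]; R=tool(np.cross(y,z),y)
    g=jig(.062-.142*np.cos(th),0,.048+.142*np.sin(th)); return g+z*d,R
ths=np.linspace(0,2.1,15)
for th in ths[::2]:
    q=manip.inverse_kinematics(*pose(th)); print(None if q is None else np.round(q,2))
p,R=pose(0)
manip.movep(p+[0,0,.1],R); manip.movel(p); print(manip.get_tool_pos()-p)
manip.grip(0); print('w',manip.get_width(),manip.get_wrist_force())
for th in ths[1:]:
    p,R=pose(th); manip.movel(p,max_speed=.12,orientation=R)
    if abs(manip.get_width()-.028)>.006: print('slip?',th,manip.get_width())
    print(round(th,2),np.round(manip.get_wrist_force(),1))
manip.dwell(.2);print('w',manip.get_width(),manip.get_tool_pos(),p,manip.get_time_s())
p,d,m=snap('scene'); cv2.imwrite('pics/s6.png',cv2.resize(p[60:300,120:440],(800,600))[...,::-1])
```

```text
[ 0.06  0.45 -0.26  1.87  0.15  0.85  1.  ]
[ 0.05  0.36 -0.27  1.87  0.16  0.87  0.99]
[ 0.05  0.31 -0.26  1.84  0.18  0.9   0.99]
[ 0.04  0.29 -0.24  1.79  0.2   0.91  0.99]
[ 0.04  0.3  -0.23  1.73  0.23  0.9   0.99]
[ 0.04  0.33 -0.21  1.68  0.27  0.86  0.98]
[ 0.04  0.38 -0.2   1.64  0.32  0.8   0.96]
[ 0.03  0.43 -0.18  1.63  0.39  0.71  0.92]
[ 0.00095335 -0.00037197  0.0007511 ]
w 0.026698426165349252 [-1.85450623 -4.39194577  4.56798883]
0.15 [ 1.7 -5.1 -0.6]
0.3 [ 1.7 -5.6 -3.3]
0.45 [ 2.2 -6.3 -3.1]
0.6 [ 3.  -5.1 -5.6]
0.75 [ 3.4 -4.1 -8.6]
0.9 [ 2.  -5.4 -9. ]
1.05 [ 0.2 -6.2 -8.2]
1.2 [-0.5 -4.7 -6.6]
1.35 [-0.9 -6.1 -4.5]
1.5 [-4.3 -5.9 -2.3]
1.65 [-4.3 -4.4 -1.5]
1.8 [-3.2 -5.5  0.8]
1.95 [-2.8 -5.9  2.1]
2.1 [-1.9 -6.3  2.5]
w 0.026370660092948955 [ 0.71820417 -0.00768793  0.16299753] [ 0.71559067 -0.00426503  0.15796947] 17.575
```

View pics/s6.png

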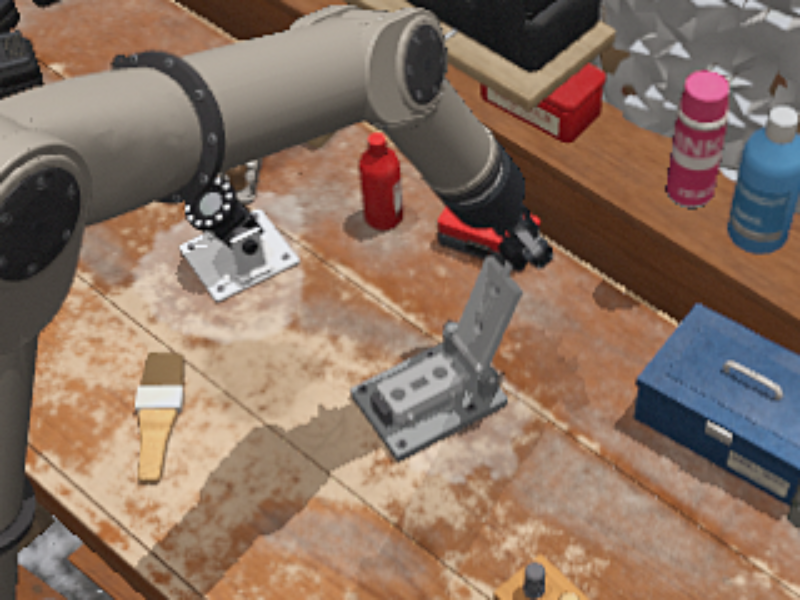

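The leaf is right back and the plate is exposed in the jig at crop (425,385). Release, then grasp and lift the plate.

Run:
```python
from h import *
def pose(th,d=.014):
    phi=.45; z=RJ@[np.sin(phi),0,-np.cos(phi)]; y=RJ[:,1]; R=tool(np.cross(y,z),y)
    g=jig(.062-.142*np.cos(th),0,.048+.142*np.sin(th)); return g+z*d,R
p,R=pose(2.17); manip.movel(p,max_speed=.1,contact_N=12)
manip.grip(.05); t=np.array(manip.get_tool_pos()); manip.movel(t-.09*R[:,2]); 
y=RJ[:,1]; R=tool(-RJ[:,0],y); p=jig(-.003,0,0)
manip.movep(p+[-.02,0,.22],R); manip.grip(.064); manip.movel(p+[0,0,.12]); manip.dwell(.2)
snap('wrist'); f=load('wrist'); np.savez('pics/w7.npz',**f)
from fit import *
P=sel(f,p[:2],.06,.038,.046); print('plate',rect(P),p)
s,d,m=snap('scene'); W=cloud(load('scene')); g=(W.reshape(-1,3)-J)@RJ; k=(g[:,0]>.11)&(g[:,0]<.17)&(abs(g[:,1])<.03)&(g[:,2]>.1)&(g[:,2]<.2); print('leaf end',np.round(g[k].mean(0),3),k.sum())
print(manip.get_tool_pos(),manip.get_time_s())
```

```text
plate (array([581.6,  34.6]), array([ 44.2, 109.7]), 73.5, 6213, 0.0422) [0.57862206 0.03604702 0.        ]
leaf end [ 0.13  -0.006  0.146] 300
[0.57906704 0.03611949 0.12085918] 20.9833
```

Run:
```python
from fit import *
R=tool(-RJ[:,0],RJ[:,1]); p=jig(-.003,-.0005,0)
print(manip.movel(p+[0,0,.018],max_speed=.08,contact_N=8),manip.get_tool_pos())
manip.grip(.0); print('w',manip.get_width(),manip.get_gripper_force(),manip.get_tool_pos(),manip.get_ee_rot()[2])
t=np.array(manip.get_tool_pos()); manip.movel([t[0],t[1],.10],max_speed=.08); manip.movel([t[0]-.03,t[1],.24]); manip.dwell(.2)
tp=np.array(manip.get_tool_pos()); Rt=np.array(manip.get_ee_rot())
p,d,m=snap('wrist'); f=load('wrist'); np.savez('pics/w8.npz',**f)
W=cloud(f).reshape(-1,3); q=(W-tp)@Rt
k=(abs(q[:,0])<.06)&(abs(q[:,1])<.0215)&(q[:,2]>-.035)&(q[:,2]<.005); q=q[k]
print('w',manip.get_width(),manip.get_wrist_force(),k.sum()); print(np.percentile(q,[1,25,50,75,99],axis=0).round(4).tolist())
H,e=np.histogram(q[:,2],np.arange(-.035,.006,.002)); print(H)
print(manip.get_time_s()); cv2.imwrite('pics/w8.png',p[...,::-1])
```

```text
False [0.57909132 0.03566007 0.01867623]
w 0.042938088109791536 62.605658769607544 [0.57905642 0.03456091 0.01894636] [-1.56847059e-03 -9.49566608e-04 -9.99998319e-01]
w 0.04267443932432846 [ 0.42945001 -0.42647589 -1.88411526] 16530
[[-0.0397, -0.0198, -0.029], [-0.014, -0.0106, -0.0236], [0.0085, -0.0, -0.0231], [0.0267, 0.0114, -0.0223], [0.0397, 0.0211, -0.0061]]
[  58   55   54   50   58 8771 4327  487  473  411  421  374  353  328
  292   18    0    0    0    0]
25.25
```

View pics/w8.png

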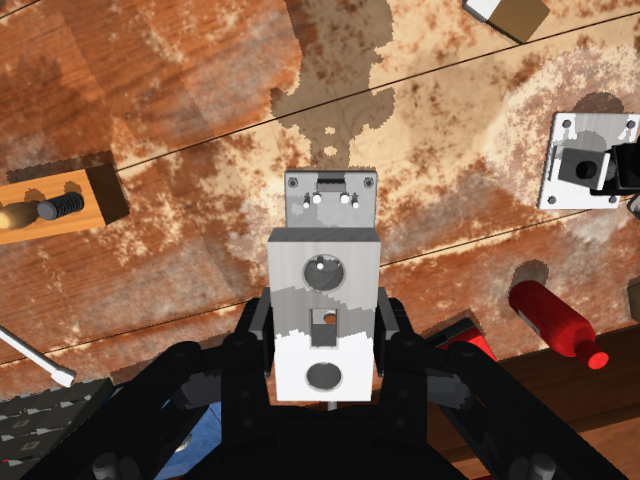

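The plate is held squarely: its long side is centred in the tool (±39.7 mm) and its underside is about 5 mm behind the TCP. The pin is still in the block. Moving to the camera.

```bash
cat >> h.py <<'E'
L=np.array([.57674,.34634,.10506]); ZL=RC@np.array([-np.sin(np.radians(25)),0,np.cos(np.radians(25))])
E
python3 - <<'E'
from fit import *
tp=np.array(manip.get_tool_pos()); Rt=np.array(manip.get_ee_rot()); f=np.load('pics/w8.npz')
q=(cloud(f).reshape(-1,3)-tp)@Rt; q=q[(abs(q[:,0])<.038)&(abs(q[:,1])<.018)&(q[:,2]>-.0255)&(q[:,2]<-.021)]
c=np.linalg.lstsq(np.c_[q[:,:2],np.ones(len(q))],q[:,2],rcond=None)[0]; print('top plane slopes',c)
q0=np.array(manip.get_joint_positions())
best=None
for s in (1,-1):
    x=s*RC[:,1]; z=-ZL; R=np.column_stack([x,np.cross(z,x),z])
    for o in (.095,.19):
        k=manip.inverse_kinematics(L+ZL*o,R); print(s,o,None if k is None else np.round(k,2))
    if k is not None and (best is None or abs(k-q0).max()<best[0]): best=(abs(k-q0).max(),R,s)
R=best[1]; print('side',best[2])
manip.movep(L+ZL*.19+[0,0,.02],R); manip.dwell(.2); print(manip.get_tool_pos())
T=L+ZL*.095; manip.movel(T,max_speed=.08); manip.dwell(.4)
print(manip.get_tool_pos()-T, manip.get_width(), np.round(np.array(manip.get_ee_rot()).T@R,4).tolist(),manip.get_time_s())
for n in('scene','side','wrist'): snap(n); np.savez('pics/%s9.npz'%n,**load(n))
s=load('scene')['p'][90:210,130:290];e=load('side')['p'][70:190,300:460];w=load('wrist')['p']
cv2.imwrite('pics/f9.png',np.vstack([np.hstack([cv2.resize(s,(400,300)),cv2.resize(e,(400,300))]),np.hstack([cv2.resize(w,(400,300)),np.zeros((300,400,3),np.uint8)])])[...,::-1])
E
```

```text
top plane slopes [-0.00130053 -0.0033931  -0.02305394]
1 0.095 [-0.69  0.38 -0.18  1.6   0.54  1.03 -1.38]
1 0.19 [-0.61  0.3  -0.37  1.51  0.55  1.23 -1.38]
-1 0.095 [-0.42  0.43 -0.56  1.59  0.71  1.11  1.65]
-1 0.19 [-0.43  0.34 -0.61  1.51  0.64  1.28  1.7 ]
side -1
[0.50076204 0.36541938 0.29690876]
[3.20105579e-05 1.63870645e-05 9.88669532e-05] 0.042994188989807315 [[1.0, 0.0001, 0.0001], [-0.0001, 1.0, 0.0001], [-0.0001, -0.0001, 1.0]] 28.7167
```

View pics/f9.png

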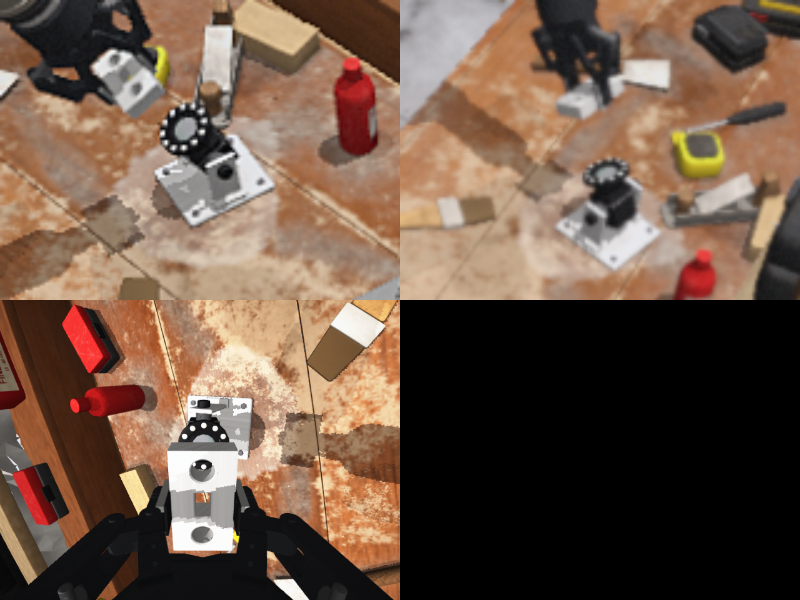

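The plate is held over the lens, square to it, with its long side along the tilt axle. The ring is centred on it in the wrist view, nothing touches the camera, and it took 28.7 s. Handing in.

```bash
python3 -c "
from h import *
manip.dwell(.3); print(abs(np.array(manip.get_joint_vel())).max(),manip.get_width()); print(order.sign_off())"
```

```text
0.0006264255744802205 0.042877293675854945
the job is handed in; nothing more can be done
None
```

I handed the job in at about 29 s on the robot's clock: the pin is home in the tool block, the leaf is laid back on its stop, and the plate is held still with its underside about 10 cm in front of the lens, centred and square to it.

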